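# Plate up two croissants and two strawberry slices

### The job

Plate up the order: lay each of the two croissants lengthwise along the middle of a wooden board of its own, and set each of the two strawberry slices upright in the middle of a round blue plate of its own. Leave the cookies where they lie.

Things in the scene. Friction and masses are not known exactly. Their poses are not given: they have to be found in the camera images.
- croissant_a: butter croissant, golden brown, 134 mm long (its y axis), 64 mm across the middle (its x axis), 50 mm high, 55 g nominal; origin at the centre of its underside, z up. Rigid; grasp across the middle, fingers closing along its x axis
- croissant_b: butter croissant, golden brown, 134 mm long (its y axis), 64 mm across the middle (its x axis), 50 mm high, 55 g nominal; origin at the centre of its underside, z up. Rigid; grasp across the middle, fingers closing along its x axis
- slice_a: oblong strawberry slice, red top with white cream piped on it, 106 mm long (its y axis), 68 mm wide (its x axis), straight sides 34 mm high, cream to 49 mm, 95 g nominal; origin at the centre of its underside, z up. Rigid; grasp across the 68 mm width
- slice_b: oblong strawberry slice, red top with white cream piped on it, 106 mm long (its y axis), 68 mm wide (its x axis), straight sides 34 mm high, cream to 49 mm, 95 g nominal; origin at the centre of its underside, z up. Rigid; grasp across the 68 mm width
- board_0: flat wooden board, 150 mm long (its y axis), 85 mm wide (its x axis), 14 mm thick, fixed on the counter or on a thin (2 mm) display tray; its underside is always at counter height, z = 0; origin at the centre of its underside, so its top is at z = +14 mm
- board_1: flat wooden board, 150 mm long (its y axis), 85 mm wide (its x axis), 14 mm thick, fixed on the counter or on a thin (2 mm) display tray; its underside is always at counter height, z = 0; origin at the centre of its underside, so its top is at z = +14 mm
- plate_0: round blue plate, 132 mm across, flat top 10 mm above its underside with a thin raised line (under 3 mm) round the edge, fixed on the counter or on a thin (2 mm) display tray; its underside is always at counter height, z = 0; origin at the centre of its underside
- plate_1: round blue plate, 132 mm across, flat top 10 mm above its underside with a thin raised line (under 3 mm) round the edge, fixed on the counter or on a thin (2 mm) display tray; its underside is always at counter height, z = 0; origin at the centre of its underside
- cookie_a: round chocolate chip cookie, 68 mm across, 15 mm high, lying loose on the counter; origin at the centre of its underside; a bystander
- cookie_b: round chocolate chip cookie, 68 mm across, 15 mm high, lying loose on the counter; origin at the centre of its underside; a bystander
There are look-alikes about, which are no part of the job. Leave any purple look-alike of the slice_b alone.

How it is judged:
By the outcome, as a careful person would: the job done as asked, in the order asked, and still so for the second after the job is handed in, with the robot touching nothing.
It also fails if it takes over 93 s, if anything falls off the work surface, if the arm or the gripper's body presses on something with over 40 N, if the wrist force passes 120 N, or if a joint passes its speed limit or range.

### The arm

A 6-joint arm with a two-finger parallel gripper is mounted at the origin on a cart in front of the work surface, level with it; the furniture and walls round the work are solid. World frame = base frame: x ahead of the robot, y to its left, z up, the work surface at z = 0. Lengths are in m, angles in rad, forces in N, time in s.
With the tool pointing down it reaches from about 0.15 to 0.775 m from the base axis. Payload 6.1 kg.
Tool frame: the origin (TCP) lies at the very end of the fingers, on their centre line; the grasp point (between the pads) lies 19 mm behind it (grip_depth is the distance from the TCP to the grasp point, in m); z points along the fingers, y is the direction in which the jaws open and shut (so a half turn about z gives the same grasp; the last joint's range is limited). The gripper opens to 85 mm and grips with 20 to 120 N. Pads are 22 mm wide; open, the fingers measure 114 mm over their backs; the gripper's body (76 mm by 85 mm) begins 54 mm behind the grasp point. The pads swing forward as they close: fully open they stand 13 mm farther back than shut.
Start: joints at [1.152, 0.126, -0.04, 1.405, 0, 1.571], TCP at [0.213, 0.48, 0.231] pointing down, gripper open.
Joint ranges: [-2.72, 2.72], [-0.95, 1.95], [-1.27, 1.35], [-1.78, 2.02], [-1.46, 1.47], [-3.14, 3.14]. Speed limits (rad/s): [2.39, 2.39, 3.01, 3.14, 3.14, 3.14].

### API

Orientations are given as a unit quaternion [x, y, z, w].
In Python, from workcell import * gives the robot as it stands.
- The arm moves only by the shell command python3 -m handwheel 'ROWS' [FORCE]. ROWS is JSON, a list of rows, each a list of 3 entries, a list of its own where there are three numbers: the shift along the tool's x, y, z scaled (see below), then the turn, a rotation vector about the tool's x, y, z scaled (see below), then the closure, from -1 (fully open) to 1 (shut). In form: [[[dx, dy, dz], [rx, ry, rz], claw], ...]. A call has 1 to 8 rows; each row shifts and turns the commanded pose from where the row before left it, along the tool's axes as they then stand; what a row does not reach is not made up. The controller multiplies each number of a shift by 3 cm and each number of a turn by 0.15 rad. A row lasts 1/8 s, in which the tool goes at most 62.5 mm and 10.7 degrees, less where a joint would pass 70% of its speed; a pose out of reach is approached as far as the arm can. A call with a number of a shift or a turn outside -1 to 1 is refused whole. A call with a gripper value outside its range is refused whole. The fingers move at their own pace and stop on an object; FORCE is the grip in N (left out, the last holds). Time passes only in rows, so rows that do not move let the fingers close. It gives the time, the measured TCP pose, the force and the opening at its end, in the units of the state.
- read_state(): the state, without advancing time (a new reading comes with each control period).
- capture(name): name is "scene" or "top" or "wrist"; returns the picture (400x640x3 uint8, blue, green, red); there is no depth.
- calibration(name): a dict with "intrinsics" (3x3 intrinsics, pixels), "rvec" (rotation vector, rad) and "tvec" (3), from world to camera coordinates, as OpenCV has them. Camera axes: x right, y down, z forward; pixel columns grow to the right and rows downward; lengths in m; the calibration is good to about 2 mm. The wrist camera is an equidistant fisheye: a pixel r from the principal point sees the ray r / f radians off the axis. A picture is of the moment at which its call begins: read the wrist's pose just before it. calibration takes no time and is no camera call; for the wrist camera it gives the pose at the moment of the call.
- hand_in(): hands the job in, once; it reports no verdict.
Trained networks look in the newest picture that a camera, given by its name, has taken for a name from the list of things; names that differ only in an ending like _2 or _b are one class to them, and where a whole thing is asked for, a point or a joint stands for the part that bears it (a point fixed in the world has none). Each returns a list of dicts, best first, with "score" (0 to 1); they miss things now and then, are a little off and sometimes report something else, mostly with a low value. They report only what shows in the picture. A call takes as long as a camera call. They do not tell look-alikes from the thing itself.
- boxes_of(camera, label): "extent" ([centre column, centre row, width, height] in pixels, round what is visible of it).
- outline_of(camera, label): "pixels" (400x640 bool, what is visible of it) and "extent" ([centre column, centre row, width, height] in pixels, round what is visible of it).
- place_of(camera, label): "xy" ([column, row] in pixels: a listed point, or the origin of a listed thing).
The state is a dict: "t": time; "q": joint angles; "qvel": joint speeds; "tau": joint torques, N m; "ee_pos": TCP position; "eef_rot": TCP orientation; "contact_force": force on the tool from outside, world axes, zero at the start; "torque": the same for the moment, N m; "gripper_width": opening from 0.0 (shut) to 1.0 (fully open).
Only numpy, scipy, OpenCV 4.12 (cv2) and the standard library are available. Lean on these libraries where they do the work, as an engineer would, in place of code of your own. Each camera call takes 0.05 s, during which the arm holds its last target.

## Working session

There is one attempt and no reset: what is moved stays moved. The work goes in short steps, Python scripts to look and compute and a shell command to move; the robot and the scene stay as the last step left them, time stands still between calls to the robot, and variables do not carry over. Pictures are saved under pics/ and viewed, and the job is handed in when it is done.

```bash
ls; mkdir -p pics; python3 - <<'E'
from workcell import *
import cv2
print(read_state())
for n in ["scene","top","wrist"]:
    im=capture(n); cv2.imwrite(f"pics/{n}0.png",im)
    print(n,calibration(n))
E
```

```text
pics
{'t': 0.0, 'q': array([ 1.15199016e+00,  1.26404326e-01, -4.06255534e-02,  1.40541107e+00,
       -1.59551682e-05,  1.57080837e+00]), 'qvel': array([-2.06632613e-05,  1.10569355e-03, -4.82921070e-04, -6.45817045e-04,
       -4.32827238e-04,  1.61494012e-04]), 'tau': array([ 3.48088679e-04, -4.35914004e+01,  3.52924275e+01,  1.74356141e-02,
        1.38080245e-04, -3.13058464e-06]), 'ee_pos': array([0.21333584, 0.47924252, 0.23050769]), 'eef_rot': array([ 2.07881872e-01,  9.78153593e-01, -8.06009763e-04, -1.63131170e-04]), 'contact_force': array([-0.13893959,  0.15034601,  0.19974777]), 'torque': array([-0.0490963 ,  0.00733279,  0.02641218]), 'gripper_width': 1.0034339461452855}
scene {'intrinsics': array([[476.02616461,   0.        , 328.40946517],
       [  0.        , 476.02616461, 200.43868342],
       [  0.        ,   0.        ,   1.        ]]), 'rvec': array([ 1.799181  , -1.22561462,  0.68622623]), 'tvec': array([-0.3912704 ,  0.28179446,  1.27127855])}
top {'intrinsics': array([[497.3791897 ,   0.        , 322.83445404],
       [  0.        , 497.3791897 , 201.79573464],
       [  0.        ,   0.        ,   1.        ]]), 'rvec': array([ 2.18854696, -2.0173476 ,  0.22364127]), 'tvec': array([-0.24056516,  0.58767138,  1.5314922 ])}
wrist {'intrinsics': array([[309.70691629,   0.        , 319.95683296],
       [  0.        , 309.70691629, 196.98688725],
       [  0.        ,   0.        ,   1.        ]]), 'rvec': array([-2.39210638, -1.55085943, -0.2584116 ]), 'tvec': array([-0.52382514, -0.03994991,  0.38160139])}
```

View pics/scene0.png

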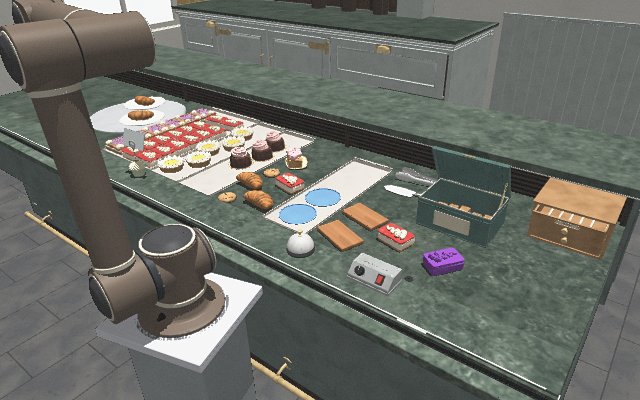

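View pics/top0.png

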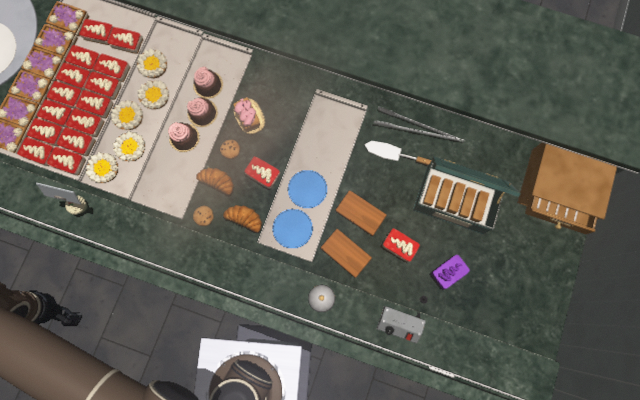

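View pics/wrist0.png

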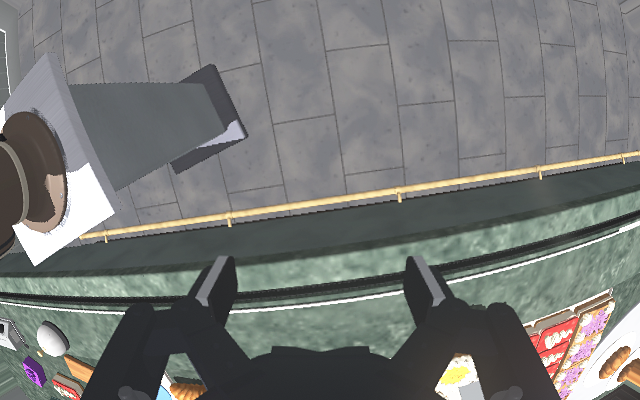

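Top view: croissants are at about (214,181) and (242,217), cookies at (230,149) and (203,215), plates at (307,188) and (293,229), and boards at (361,212) and (346,253). The loose red slices are at (262,172) and (401,245). The purple look-alike is at (451,271), and the other red slices sit in the display tray at far left.

```bash
cat > h.py <<'E'
from workcell import *
import cv2, numpy as np
from scipy.spatial.transform import Rotation as R
def ray(cam,uv,cal=None):
    c=cal or calibration(cam); K=c["intrinsics"]; uv=np.atleast_2d(np.asarray(uv,float))
    x=(uv[:,0]-K[0,2])/K[0,0]; y=(uv[:,1]-K[1,2])/K[1,1]
    if cam=="wrist":
        r=np.hypot(x,y); s=np.where(r>1e-9,np.sin(r)/np.maximum(r,1e-9),1); d=np.stack([x*s,y*s,np.cos(r)],1)
    else: d=np.stack([x,y,np.ones_like(x)],1)
    Rm=cv2.Rodrigues(c["rvec"])[0]; o=-Rm.T@np.ravel(c["tvec"]); return o,d@Rm
def toplane(cam,uv,z,cal=None):
    o,d=ray(cam,uv,cal); s=(z-o[2])/d[:,2]; return o+d*s[:,None]
def proj(cam,P,cal=None):
    c=cal or calibration(cam); K=c["intrinsics"]; P=np.atleast_2d(P)
    Pc=P@cv2.Rodrigues(c["rvec"])[0].T+np.ravel(c["tvec"])
    if cam=="wrist":
        rho=np.hypot(Pc[:,0],Pc[:,1]); th=np.arctan2(rho,Pc[:,2]); k=th/np.maximum(rho,1e-12)
        return np.stack([K[0,2]+K[0,0]*Pc[:,0]*k,K[1,2]+K[1,1]*Pc[:,1]*k],1)
    return np.stack([K[0,2]+K[0,0]*Pc[:,0]/Pc[:,2],K[1,2]+K[1,1]*Pc[:,1]/Pc[:,2]],1)
def masks(cam,label): return outline_of(cam,label)
def fit(cam,px,z,cal=None):
    ys,xs=np.nonzero(px); 
    cs,_=cv2.findContours(px.astype(np.uint8),cv2.RETR_EXTERNAL,cv2.CHAIN_APPROX_NONE)
    c=max(cs,key=cv2.contourArea)[:,0,:]
    P=toplane(cam,c,z,cal)[:,:2]
    (cx,cy),(w,h),a=cv2.minAreaRect((P*1000).astype(np.float32))
    # long axis direction
    b=cv2.boxPoints(((cx,cy),(w,h),a)); e1=b[1]-b[0]; e2=b[2]-b[1]; l=e1 if np.linalg.norm(e1)>np.linalg.norm(e2) else e2
    yaw=np.arctan2(l[1],l[0])%np.pi
    M=toplane(cam,np.stack([xs,ys],1),z,cal)[:,:2].mean(0)
    return dict(rect=(round(cx/1000,4),round(cy/1000,4)),size=(round(max(w,h)),round(min(w,h))),longdeg=round(np.degrees(yaw),1),mean=M.round(4))
def tilt():
    s=read_state(); r=R.from_quat(s["eef_rot"]); return s,r
E
python3 - <<'E'
from h import *
o,_=ray("top",[[320,200]]);print("cam",o)
for cam in ["top"]:
  im=capture(cam)
  for lab,z in [("croissant_a",.02),("slice_a",.034),("board_0",.014),("plate_0",.010),("cookie_a",.01)]:
    for d in outline_of(cam,lab):
        print(lab,round(d["score"],2),np.round(d["extent"]),fit(cam,d["pixels"],z))
E
```

```text
cam [ 0.26265869 -0.21400636  1.62293231]
croissant_a 0.89 [214. 180.  34.  24.] {'rect': (0.6668, 0.1694), 'size': (131, 63), 'longdeg': np.float32(68.0), 'mean': array([0.6634, 0.1696])}
croissant_a 0.68 [242. 218.  38.  28.] {'rect': (0.548, 0.0647), 'size': (132, 65), 'longdeg': np.float32(71.8), 'mean': array([0.5446, 0.0654])}
slice_a 0.85 [402. 246.  32.  36.] {'rect': (0.4918, -0.4492), 'size': (103, 72), 'longdeg': np.float32(62.9), 'mean': array([ 0.4915, -0.4492])}
slice_a 0.64 [263. 170.  32.  32.] {'rect': (0.6964, 0.0196), 'size': (109, 73), 'longdeg': np.float32(63.8), 'mean': array([0.6968, 0.0189])}
slice_a 0.63 [292. 229.  42.  38.] {'rect': (0.5187, -0.0996), 'size': (130, 125), 'longdeg': np.float32(151.4), 'mean': array([ 0.5181, -0.0991])}
slice_a 0.58 [453. 271.  32.  34.] {'rect': (0.4223, -0.6129), 'size': (112, 72), 'longdeg': np.float32(128.5), 'mean': array([ 0.4212, -0.6136])}
board_0 0.97 [345. 253.  45.  47.] {'rect': (0.4557, -0.2774), 'size': (149, 85), 'longdeg': np.float32(54.4), 'mean': array([ 0.4553, -0.2778])}
board_0 0.84 [360. 215.  48.  42.] {'rect': (0.5928, -0.3157), 'size': (152, 90), 'longdeg': np.float32(60.3), 'mean': array([ 0.5922, -0.3151])}
plate_0 0.95 [306. 188.  42.  41.] {'rect': (0.6586, -0.1331), 'size': (130, 127), 'longdeg': np.float32(94.7), 'mean': array([ 0.6582, -0.1339])}
plate_0 0.66 [293. 228.  41.  39.] {'rect': (0.525, -0.0971), 'size': (131, 126), 'longdeg': np.float32(94.9), 'mean': array([ 0.5224, -0.097 ])}
cookie_a 0.8 [232. 148.  15.  18.] {'rect': (0.778, 0.14), 'size': (63, 60), 'longdeg': np.float32(49.6), 'mean': array([0.7775, 0.1398])}
cookie_a 0.75 [203. 217.  21.  19.] {'rect': (0.5388, 0.2005), 'size': (64, 63), 'longdeg': np.float32(7.4), 'mean': array([0.5388, 0.2002])}
```

```bash
python3 - <<'E'
import cv2
a=cv2.imread("pics/top0.png")[130:300,180:480]
cv2.imwrite("pics/topcrop.png",cv2.resize(a,None,fx=2.6,fy=2.6,interpolation=cv2.INTER_CUBIC))
E
```

```text
(no output)
```

View pics/topcrop.png

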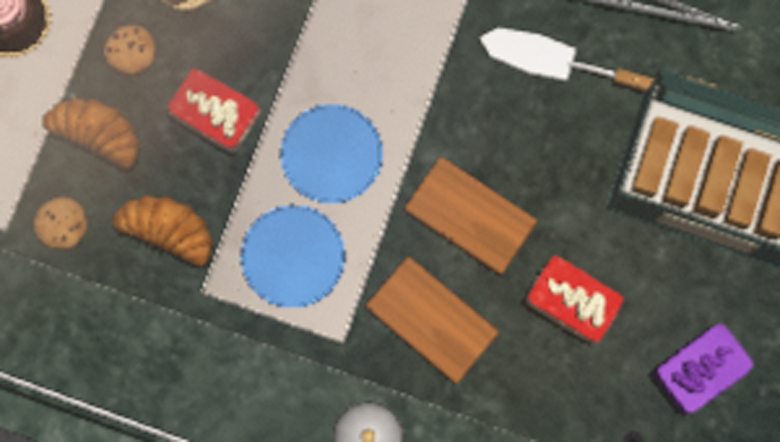

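The loose red slices are at (262,172) and (401,245). They match the description: red top, white cream, out of the display tray. The purple one at (451,271) is the look-alike and stays. I'll do the croissants first.

```bash
cat >> h.py <<'E'
def plan(x,y,z,longdeg,flip=0):
    "longdeg: object's long axis; tool x aligned with it (mod 180), jaw across"
    s=read_state(); r=R.from_quat(s["eef_rot"]).as_matrix(); p=s["ee_pos"]
    tx=np.degrees(np.arctan2(r[1,0],r[0,0]))
    d=(longdeg-tx+90)%180-90
    if flip: d-=180*np.sign(d)
    # full target R with z down
    a=np.radians(tx+d); X=np.array([np.cos(a),np.sin(a),0]); Z=np.array([0,0,-1.]); Y=np.cross(Z,X)
    T=np.stack([X,Y,Z],1); rv=R.from_matrix(r.T@T).as_rotvec()/.15
    D=np.array([x,y,z])-p
    print("t",round(s["t"],2),"pos",p.round(4),"toolx deg",tx.round(1),"tilt",np.degrees(np.arccos(-r[2,2])).round(2),"q1,q6",s["q"][[0,5]].round(2),"F",s["contact_force"].round(1),"w",round(s["gripper_width"],3))
    print(" turn total units",rv.round(2)); print(" shift after turn, units",(T.T@D/.03).round(2)," in present axes",(r.T@D/.03).round(2))
E
python3 - <<'E'
from h import *
plan(.47,.06,.3,71.8); plan(.47,.06,.3,71.8,1)
s=read_state(); c=calibration("wrist"); Rm=cv2.Rodrigues(c["rvec"])[0]; o=-Rm.T@np.ravel(c["tvec"])
r=R.from_quat(s["eef_rot"]).as_matrix(); print("cam in tool",r.T@(o-s["ee_pos"]), "axis in tool",r.T@Rm[2])
E
```

```text
t 0.45 pos [0.2135 0.4796 0.2312] toolx deg 156.0 tilt 0.01 q1,q6 [1.15 1.57] F [-0.3  0.3 -0.9] w 0.997
 turn total units [-0.   0.   9.8]
 shift after turn, units [-10.62  12.49  -2.29]  in present axes [-13.5   -9.3   -2.29]
t 0.45 pos [0.2135 0.4796 0.2312] toolx deg 156.0 tilt 0.01 q1,q6 [1.15 1.57] F [-0.3  0.3 -0.9] w 0.997
 turn total units [ -0.    -0.   -11.15]
 shift after turn, units [ 10.62 -12.49  -2.29]  in present axes [-13.5   -9.3   -2.29]
cam in tool [ 0.08572536 -0.000414   -0.14238424] axis in tool [-3.26138274e-01 -6.36129237e-04  9.45321861e-01]
```

```bash
python3 -m handwheel '[[[0,0,-0.3],[0,0,1],-1],[[0,0,-0.3],[0,0,1],-1],[[0,0,-0.3],[0,0,1],-1],[[0,0,-0.3],[0,0,1],-1],[[0,0,-0.3],[0,0,1],-1],[[0,0,-0.3],[0,0,1],-1],[[0,0,-0.3],[0,0,1],-1],[[0,0,0],[0,0,1],-1]]' 40; python3 - <<'E'
from h import *
plan(.52,.065,.25,71.8)
E
```

```text
t: 1.45
ee_pos: [0.2136, 0.4799, 0.2951]
eef_rot: [0.726, 0.688, 0.001, -0.0]
contact_force: [-0.7, 0.0, -0.5]
gripper_width: 1.0
t 1.45 pos [0.2136 0.4799 0.2951] toolx deg 87.0 tilt 0.08 q1,q6 [1.15 2.78] F [-0.7  0.  -0.5] w 1.0
 turn total units [ 0.   -0.01  1.76]
 shift after turn, units [-9.95 14.02  1.5 ]  in present axes [-13.27  10.93   1.49]
```

```bash
python3 -m handwheel '[[[-0.9,0.75,0],[0,0,0],-1],[[-0.9,0.75,0],[0,0,0],-1],[[-0.9,0.75,0],[0,0,0],-1],[[-0.9,0.75,0],[0,0,0],-1],[[-0.9,0.75,0],[0,0,0],-1],[[-0.9,0.75,0],[0,0,0],-1],[[-0.9,0.75,0],[0,0,0],-1],[[-0.9,0.75,0],[0,0,0],-1]]'; python3 - <<'E'
from h import *
plan(.53,.065,.22,71.8)
E
```

```text
t: 2.45
ee_pos: [0.3835, 0.2543, 0.2944]
eef_rot: [0.724, 0.69, 0.0, 0.0]
contact_force: [0.1, -0.1, -0.1]
gripper_width: 1.001
t 2.45 pos [0.3835 0.2543 0.2944] toolx deg 87.3 tilt 0.03 q1,q6 [0.59 2.2 ] F [ 0.1 -0.1 -0.1] w 1.001
 turn total units [ 0.  -0.   1.8]
 shift after turn, units [-4.47  6.61  2.48]  in present axes [-6.07  5.18  2.48]
```

```bash
python3 -m handwheel '[[[0,0,0],[0,0,0.9],-1],[[0,0,0],[0,0,0.9],-1],[[-0.75,1,0.4],[0,0,0],-1],[[-0.75,1,0.4],[0,0,0],-1],[[-0.75,1,0.4],[0,0,0],-1],[[-0.75,1,0.4],[0,0,0],-1],[[-0.75,1,0.4],[0,0,0],-1],[[-0.75,1,0.4],[0,0,0],-1]]'; python3 - <<'E'
from h import *
cal=calibration("wrist"); im=capture("wrist"); cv2.imwrite("pics/w1.png",im)
plan(.53,.065,.22,71.8)
for lab,z in [("croissant_a",.02),("slice_a",.034),("cookie_a",.01),("plate_0",.01)]:
    for d in outline_of("wrist",lab):
        print(lab,round(d["score"],2),np.round(d["extent"]),fit("wrist",d["pixels"],z,cal))
E
```

```text
t: 3.45
ee_pos: [0.5123, 0.0696, 0.222]
eef_rot: [0.81, 0.586, 0.0, 0.0]
contact_force: [0.4, 0.5, 0.3]
gripper_width: 0.998
t 3.5 pos [0.5138 0.0667 0.2199] toolx deg 71.6 tilt 0.15 q1,q6 [0.13 2.02] F [ 2.3 -1.9 -1.5] w 0.998
 turn total units [ 0.    0.02 -0.02]
 shift after turn, units [ 0.11  0.53 -0.  ]  in present axes [ 0.12  0.53 -0.  ]
croissant_a 0.97 [419.  52.  62. 105.] {'rect': (0.662, 0.1659), 'size': (127, 68), 'longdeg': np.float32(68.0), 'mean': array([0.6584, 0.1672])}
croissant_a 0.62 [350. 162.  61. 111.] {'rect': (0.5419, 0.0617), 'size': (133, 66), 'longdeg': np.float32(71.0), 'mean': array([0.5393, 0.0646])}
slice_a 0.58 [477. 162.  71.  87.] {'rect': (0.6887, 0.0249), 'size': (103, 83), 'longdeg': np.float32(62.9), 'mean': array([0.6882, 0.0267])}
cookie_a 0.85 [499.  56.  46.  54.] {'rect': (0.7688, 0.1406), 'size': (65, 65), 'longdeg': np.float32(37.9), 'mean': array([0.7688, 0.141 ])}
cookie_a 0.6 [303.  52.  60.  60.] {'rect': (0.5365, 0.2016), 'size': (66, 65), 'longdeg': np.float32(70.9), 'mean': array([0.5359, 0.2014])}
plate_0 0.61 [361. 277.  93.  82.] {'rect': (0.5133, -0.0968), 'size': (133, 127), 'longdeg': np.float32(71.2), 'mean': array([ 0.5158, -0.0925])}
plate_0 0.61 [458. 263.  75.  75.] {'rect': (0.6699, -0.126), 'size': (134, 95), 'longdeg': np.float32(115.0), 'mean': array([ 0.6645, -0.1235])}
```

View pics/w1.png

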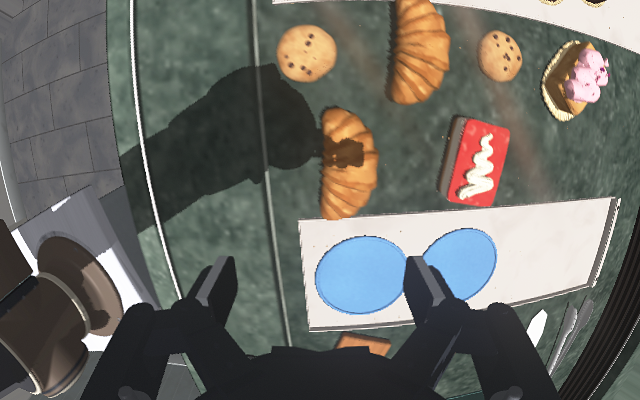

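The wrist view shows croissant B at (350,162) and croissant A at (419,52). Wrist and top camera agree within about 5 mm. Now moving over B and descending.

```bash
python3 -m handwheel '[[[0.05,0.5,0.5],[0,0,0],-1],[[0.05,0.5,0.5],[0,0,0],-1],[[0,0,0.8],[0,0,0],-1],[[0,0,0.8],[0,0,0],-1],[[0,0,0],[0,0,0],-1]]'; python3 - <<'E'
from h import *
cal=calibration("wrist"); im=capture("wrist"); cv2.imwrite("pics/w2.png",im)
plan(.544,.064,.004,71.3)
for d in outline_of("wrist","croissant_a"):
        print(round(d["score"],2),np.round(d["extent"]),fit("wrist",d["pixels"],.02,cal))
for d in place_of("wrist","croissant_a"):
    print(d["score"],d["xy"],toplane("wrist",[d["xy"]],0,cal))
E
```

```text
t: 4.32
ee_pos: [0.54, 0.0642, 0.1414]
eef_rot: [0.81, 0.586, -0.002, -0.001]
contact_force: [-0.1, -0.4, 1.6]
gripper_width: 1.001
t 4.38 pos [0.5408 0.0643 0.143 ] toolx deg 71.8 tilt 0.15 q1,q6 [0.12 2.01] F [ 0.5 -0.4 -0.1] w 0.997
 turn total units [-0.02  0.01  0.06]
 shift after turn, units [0.03 0.11 4.63]  in present axes [0.03 0.12 4.63]
0.71 [327. 185.  77. 144.] {'rect': (0.5417, 0.0618), 'size': (137, 65), 'longdeg': np.float32(70.9), 'mean': array([0.5394, 0.0661])}
0.68 [416.  54.  79. 109.] {'rect': (0.6579, 0.1565), 'size': (107, 67), 'longdeg': np.float32(68.1), 'mean': array([0.6554, 0.1579])}
0.82 [407.5, 40.2] [[0.65661731 0.1701643  0.        ]]
0.66 [328.0, 182.8] [[0.54504413 0.06255242 0.        ]]
```

View pics/w2.png

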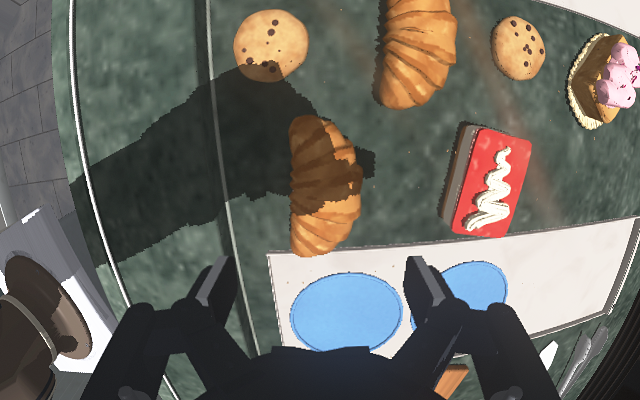

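```bash
python3 -m handwheel '[[[0.03,0.1,1],[0,0,0],-1],[[0,0,1],[0,0,0],-1],[[0,0,1],[0,0,0],-1],[[0,0,1],[0,0,0],-1],[[0,0,0.6],[0,0,0],-1],[[0,0,0],[0,0,0],-1]]'; python3 -m handwheel '[[[0,0,0],[0,0,0],1],[[0,0,0],[0,0,0],1],[[0,0,0],[0,0,0],1],[[0,0,0],[0,0,0],1],[[0,0,0],[0,0,0],1],[[0,0,0],[0,0,0],1]]' 40
```

```text
t: 5.22
ee_pos: [0.544, 0.0641, 0.006]
eef_rot: [0.81, 0.586, -0.001, -0.0]
contact_force: [0.1, 0.4, 0.1]
gripper_width: 0.997
t: 5.98
ee_pos: [0.5457, 0.0643, 0.0083]
eef_rot: [0.81, 0.586, 0.001, 0.001]
contact_force: [-0.7, 1.1, 6.2]
gripper_width: 0.737
```

```bash
python3 -m handwheel '[[[0,0,-0.6],[0,0,0],1],[[0,0,-1],[0,0,0],1],[[0,0,-1],[0,0,0],1],[[0,0,-1],[0,0,0],1],[[0,0,-1],[0,0,0],1],[[0,0,-1],[0,0,0],1]]'; python3 - <<'E'
from h import *
plan(.592,-.315,.17,60)
plan(.592,-.23,.17,60)
E
```

```text
t: 6.72
ee_pos: [0.5443, 0.0641, 0.1761]
eef_rot: [0.81, 0.586, 0.001, 0.0]
contact_force: [0.9, 0.6, 0.1]
gripper_width: 0.734
t 6.72 pos [0.5443 0.0641 0.1761] toolx deg 71.8 tilt 0.07 q1,q6 [0.12 2.01] F [0.9 0.6 0.1] w 0.734
 turn total units [ 0.01 -0.    1.37]
 shift after turn, units [-10.15   7.69   0.2 ]  in present axes [-11.51   5.46   0.2 ]
t 6.72 pos [0.5443 0.0641 0.1761] toolx deg 71.8 tilt 0.07 q1,q6 [0.12 2.01] F [0.9 0.6 0.1] w 0.734
 turn total units [ 0.01 -0.    1.37]
 shift after turn, units [-7.7   6.28  0.2 ]  in present axes [-8.82  4.57  0.2 ]
```

```bash
python3 -m handwheel '[[[0,0,0],[0,0,0.7],1],[[0,0,0],[0,0,0.7],1],[[-0.95,0.75,0],[0,0,0],1],[[-0.95,0.75,0],[0,0,0],1],[[-0.95,0.75,0],[0,0,0],1],[[-0.95,0.75,0],[0,0,0],1],[[-0.95,0.75,0],[0,0,0],1],[[-0.95,0.75,0],[0,0,0],1]]';python3 -m handwheel '[[[-0.9,0.7,0],[0,0,0],1],[[-0.9,0.7,0],[0,0,0],1],[[0,0,0],[0,0,0],1]]'; python3 - <<'E'
from h import *
cal=calibration("wrist"); im=capture("wrist"); cv2.imwrite("pics/w3.png",im)
plan(.592,-.315,.17,60)
for lab,z in [("board_0",.014),("croissant_a",.19),("slice_a",.034),("plate_0",.01)]:
  for d in outline_of("wrist",lab):
        print(lab,round(d["score"],2),np.round(d["extent"]),fit("wrist",d["pixels"],z,cal))
E
```

```text
t: 7.72
ee_pos: [0.575, -0.1529, 0.1751]
eef_rot: [0.867, 0.498, 0.0, 0.0]
contact_force: [0.8, 0.5, -0.5]
gripper_width: 0.74
t: 8.1
ee_pos: [0.5839, -0.2216, 0.1745]
eef_rot: [0.868, 0.497, 0.0, 0.0]
contact_force: [0.6, 0.1, -0.7]
gripper_width: 0.739
t 8.15 pos [ 0.5838 -0.2203  0.1745] toolx deg 59.6 tilt 0.02 q1,q6 [-0.36  1.74] F [-0.2  0.1 -0.3] w 0.739
 turn total units [ 0.   -0.   -0.04]
 shift after turn, units [-2.6   1.82  0.15]  in present axes [-2.59  1.83  0.15]
board_0 0.98 [384. 217.  52.  82.] {'rect': (0.6334, -0.298), 'size': (106, 49), 'longdeg': np.float32(85.9), 'mean': array([ 0.6297, -0.2899])}
board_0 0.73 [235. 263.  50. 108.] {'rect': (0.4556, -0.2438), 'size': (100, 51), 'longdeg': np.float32(53.9), 'mean': array([ 0.4604, -0.234 ])}
croissant_a 0.92 [320. 246. 144. 210.] {'rect': (0.5842, -0.2182), 'size': (123, 66), 'longdeg': np.float32(59.3), 'mean': array([ 0.5859, -0.2098])}
slice_a 0.71 [368. 341.  10.  21.] {'rect': (0.5286, -0.4289), 'size': (36, 16), 'longdeg': np.float32(59.6), 'mean': array([ 0.5304, -0.4289])}
plate_0 0.88 [336.  69. 136. 129.] {'rect': (0.6542, -0.1337), 'size': (132, 132), 'longdeg': np.float32(93.2), 'mean': array([ 0.6531, -0.1339])}
plate_0 0.86 [208. 110. 120. 129.] {'rect': (0.5169, -0.0968), 'size': (133, 132), 'longdeg': np.float32(167.3), 'mean': array([ 0.5198, -0.0976])}
```

View pics/w3.png

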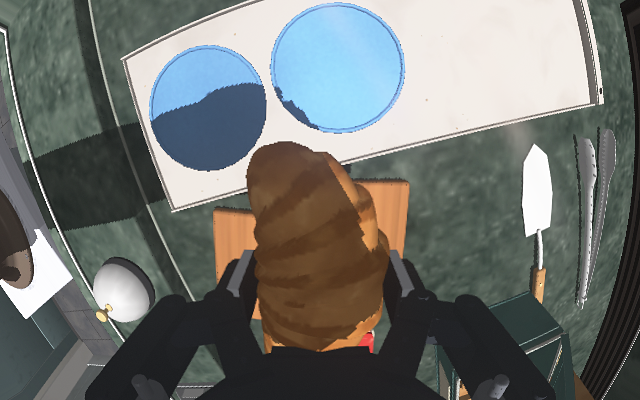

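```bash
cat >> h.py <<'E'
from scipy.optimize import minimize
def fitrect(cam,px,L,W,z,x0,cal=None):
    "x0=(x,y,longdeg); IoU fit of an L x W rectangle at height z to a mask"
    m=cv2.resize(px.astype(np.uint8),None,fx=4,fy=4,interpolation=cv2.INTER_NEAREST).astype(bool)
    def f(p):
        a=np.radians(p[2]); u=np.array([np.cos(a),np.sin(a)]); v=np.array([-u[1],u[0]])
        c=[np.r_[p[0]/1000*1+i*L/2*u[0]+j*W/2*v[0], p[1]/1000+i*L/2*u[1]+j*W/2*v[1], z] for i,j in [(1,1),(1,-1),(-1,-1),(-1,1)]]
        q=proj(cam,np.array(c),cal)*4+1.5
        b=np.zeros(m.shape,np.uint8); cv2.fillPoly(b,[np.round(q*16).astype(np.int32)],1,shift=4); b=b>0
        return -(b&m).sum()/(b|m).sum()
    r=minimize(f,[x0[0]*1000,x0[1]*1000,x0[2]],method="Nelder-Mead",options=dict(initial_simplex=[[x0[0]*1000+a,x0[1]*1000+b,x0[2]+c] for a,b,c in [(0,0,0),(6,0,2),(0,6,-2),(-4,-4,5)]]))
    return (r.x/[1000,1000,1]).round(4),round(-r.fun,3)
E
python3 - <<'E'
from h import *
im=cv2.imread("pics/top0.png"); hsv=cv2.cvtColor(im,cv2.COLOR_BGR2HSV)
for n,(u,v),g in [("far",(361,212),(.592,-.315,60)),("near",(346,253),(.4555,-.2776,55))]:
    print(n,hsv[v,u]); m=cv2.inRange(hsv,(5,80,60),(20,255,255)); k=cv2.connectedComponents(m)[1]; px=k==k[v,u]
    print(px.sum(),fitrect("top",px,.15,.085,.014,g))
E
```

```text
far [ 13 158 186]
1193 (array([ 0.5914, -0.3177, 61.4589]), np.float64(0.957))
near [ 13 161 187]
1242 (array([ 0.4548, -0.2791, 53.7718]), np.float64(0.971))
```

```bash
python3 - <<'E'
from h import *
plan(.589,-.317,.06,61.7)
E
```

```text
t 8.35 pos [ 0.5838 -0.2185  0.1746] toolx deg 59.8 tilt 0.02 q1,q6 [-0.36  1.74] F [ 0.5 -0.1 -0.8] w 0.733
 turn total units [ 0.   -0.   -0.22]
 shift after turn, units [-2.81  1.71  3.82]  in present axes [-2.75  1.8   3.82]
```

```bash
python3 -m handwheel '[[[0,0,0],[0,0,-0.22],1],[[-0.95,0.57,0.2],[0,0,0],1],[[-0.95,0.57,0.4],[0,0,0],1],[[-0.9,0.57,0.6],[0,0,0],1],[[0,0,0.9],[0,0,0],1],[[0,0,0.9],[0,0,0],1],[[0,0,0.8],[0,0,0],1],[[0,0,0],[0,0,0],1]]'; python3 - <<'E'
from h import *
cal=calibration("wrist"); im=capture("wrist"); 
g=lambda x,y,d:[(x+i*.075*np.cos(np.radians(d))-j*.0425*np.sin(np.radians(d)),y+i*.075*np.sin(np.radians(d))+j*.0425*np.cos(np.radians(d)),.014) for i,j in [(1,1),(1,-1),(-1,-1),(-1,1)]]
q=proj("wrist",np.array(g(.5895,-.3175,61.4)),cal); cv2.polylines(im,[np.round(q).astype(int)],True,(0,255,0),1)
q=proj("wrist",np.array(g(.453,-.279,53.8)),cal); cv2.polylines(im,[np.round(q).astype(int)],True,(0,255,0),1)
cv2.imwrite("pics/w4.png",im)
plan(.589,-.317,.024,61.7)
E
```

```text
t: 9.35
ee_pos: [0.5878, -0.3165, 0.0582]
eef_rot: [0.858, 0.513, -0.001, -0.002]
contact_force: [0.2, 0.4, -0.8]
gripper_width: 0.736
t 9.4 pos [ 0.5887 -0.317   0.0599] toolx deg 61.7 tilt 0.1 q1,q6 [-0.49  1.57] F [-0.4 -0.4 -0.1] w 0.736
 turn total units [-0.01 -0.    0.  ]
 shift after turn, units [0.01 0.01 1.2 ]  in present axes [0.01 0.01 1.2 ]
```

View pics/w4.png

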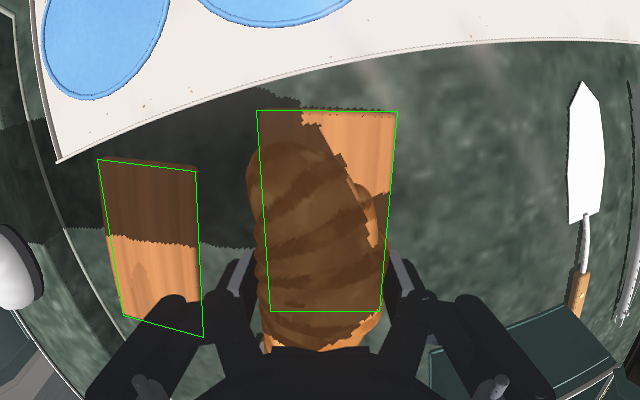

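The overlay matches both boards. Lowering now, then releasing.

```bash
python3 -m handwheel '[[[0,0,0.6],[0,0,0],1],[[0,0,0.35],[0,0,0],1],[[0,0,0.2],[0,0,0],1],[[0,0,0.1],[0,0,0],1],[[0,0,0],[0,0,0],1]]'
```

```text
t: 10.02
ee_pos: [0.5891, -0.3178, 0.023]
eef_rot: [0.859, 0.512, 0.0, 0.0]
contact_force: [-0.5, 0.1, -0.3]
gripper_width: 0.732
```

```bash
python3 -m handwheel '[[[0,0,0.07],[0,0,0],1],[[0,0,0],[0,0,0],1]]'; python3 -m handwheel '[[[0,0,0.07],[0,0,0],1],[[0,0,0],[0,0,0],1]]'
```

```text
t: 10.28
ee_pos: [0.5894, -0.318, 0.0223]
eef_rot: [0.859, 0.512, 0.0, 0.001]
contact_force: [-2.1, 1.8, 6.9]
gripper_width: 0.737
t: 10.52
ee_pos: [0.5895, -0.318, 0.0222]
eef_rot: [0.859, 0.512, 0.001, 0.001]
contact_force: [-5.4, 3.8, 16.8]
gripper_width: 0.738
```

```bash
python3 -m handwheel '[[[0,0,-0.1],[0,0,0],1],[[0,0,0],[0,0,0],-0.6],[[0,0,0],[0,0,0],-1],[[0,0,0],[0,0,0],-1],[[0,0,-0.3],[0,0,0],-1],[[0,0,-0.8],[0,0,0],-1],[[0,0,-1],[0,0,0],-1],[[0,0,-1],[0,0,0],-1]]'; python3 -m handwheel '[[[0,0,-1],[0,0,0],-1],[[0.8,0,-0.6],[0,0,0],-1],[[1,0,0],[0,0,0],-1]]'; python3 - <<'E'
from h import *
cal=calibration("wrist"); im=capture("wrist"); 
g=lambda x,y,d:[(x+i*.075*np.cos(np.radians(d))-j*.0425*np.sin(np.radians(d)),y+i*.075*np.sin(np.radians(d))+j*.0425*np.cos(np.radians(d)),.014) for i,j in [(1,1),(1,-1),(-1,-1),(-1,1)]]
for a in [(.5895,-.3175,61.4),(.453,-.279,53.8)]:
  q=proj("wrist",np.array(g(*a)),cal); cv2.polylines(im,[np.round(q).astype(int)],True,(0,255,0),1)
cv2.imwrite("pics/w5.png",im)
plan(.66,.167,.17,68)
for lab,z in [("croissant_a",.034)]:
  for d in outline_of("wrist",lab): print(lab,round(d["score"],2),np.round(d["extent"]),fit("wrist",d["pixels"],z,cal))
E
```

```text
t: 11.52
ee_pos: [0.589, -0.3177, 0.116]
eef_rot: [0.859, 0.512, 0.0, 0.0]
contact_force: [0.7, -0.9, -0.4]
gripper_width: 1.0
t: 11.9
ee_pos: [0.6157, -0.2707, 0.1656]
eef_rot: [0.859, 0.512, 0.001, 0.002]
contact_force: [1.3, 0.9, -0.5]
gripper_width: 1.0
t 11.95 pos [ 0.6171 -0.267   0.1645] toolx deg 61.8 tilt 0.21 q1,q6 [-0.41  1.65] F [ 0.7  0.9 -1. ] w 0.996
 turn total units [ 0.02 -0.02 -0.73]
 shift after turn, units [13.95 -4.09 -0.18]  in present axes [13.42 -5.58 -0.17]
croissant_a 0.74 [319. 236.  70. 119.] {'rect': (0.5856, -0.3222), 'size': (138, 66), 'longdeg': np.float32(61.3), 'mean': array([ 0.5849, -0.3159])}
```

View pics/w5.png

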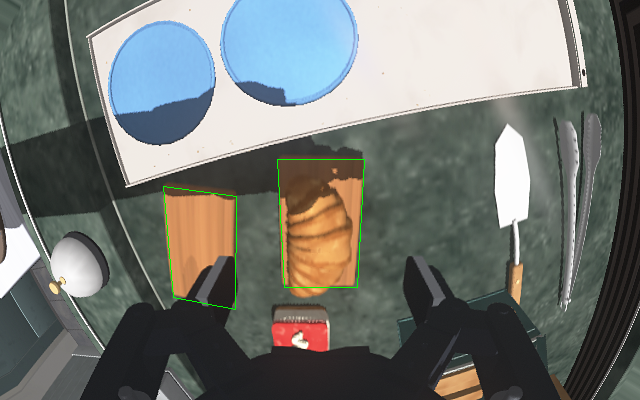

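Croissant B is centred on the far board, to within about 6 mm. Next is croissant A.

```bash
python3 -m handwheel '[[[0,0,0],[0,0,-0.73],-1],[[1,-0.29,0],[0,0,0],-1],[[1,-0.29,0],[0,0,0],-1],[[1,-0.29,0],[0,0,0],-1],[[1,-0.29,0],[0,0,0],-1],[[1,-0.29,0],[0,0,0],-1],[[1,-0.29,0],[0,0,0],-1],[[1,-0.29,0],[0,0,0],-1]]';python3 -m handwheel '[[[1,-0.29,0],[0,0,0],-1],[[1,-0.29,0],[0,0,0],-1],[[1,-0.29,0],[0,0,0],-1],[[1,-0.29,0],[0,0,0],-1],[[1,-0.29,0.4],[0,0,0],-1],[[1,-0.29,0.4],[0,0,0],-1],[[0,0,0],[0,0,0],-1]]'; python3 - <<'E'
from h import *
cal=calibration("wrist"); im=capture("wrist"); cv2.imwrite("pics/w6.png",im)
plan(.661,.1675,.008,68)
for d in outline_of("wrist","croissant_a"): print(round(d["score"],2),np.round(d["extent"]),fit("wrist",d["pixels"],.02,cal))
for d in place_of("wrist","croissant_a"):
    print(d["score"],d["xy"],toplane("wrist",[d["xy"]],0,cal))
E
```

```text
t: 13.0
ee_pos: [0.6371, -0.0524, 0.1628]
eef_rot: [0.83, 0.558, -0.0, 0.0]
contact_force: [-0.7, 0.2, -0.1]
gripper_width: 1.002
t: 13.88
ee_pos: [0.6559, 0.1349, 0.1373]
eef_rot: [0.829, 0.56, -0.001, -0.0]
contact_force: [-0.4, -0.2, -0.3]
gripper_width: 1.002
t 13.93 pos [0.6562 0.1338 0.1381] toolx deg 68.0 tilt 0.08 q1,q6 [0.2  2.16] F [-0.1 -0.3 -0.2] w 0.998
 turn total units [-0.01  0.01 -0.  ]
 shift after turn, units [ 1.1  -0.27  4.34]  in present axes [ 1.11 -0.27  4.34]
0.74 [310. 152.  80. 157.] {'rect': (0.6605, 0.1682), 'size': (135, 65), 'longdeg': np.float32(68.8), 'mean': array([0.6582, 0.1717])}
0.69 [311.5, 148.7] [[0.65957124 0.16988415 0.        ]]
```

View pics/w6.png

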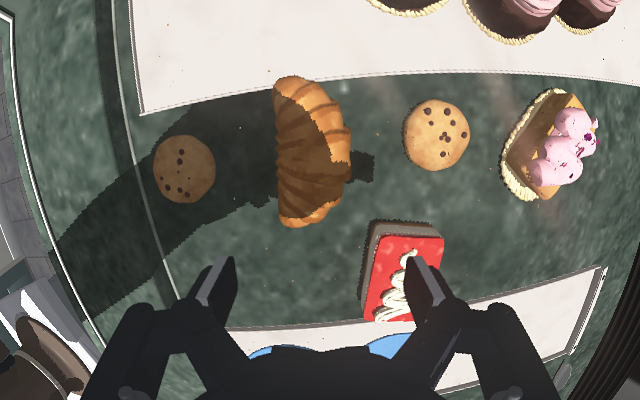

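```bash
python3 -m handwheel '[[[0.55,-0.13,0.5],[0,0,0],-1],[[0.55,-0.12,0.84],[0,0,0],-1],[[0,0,1],[0,0,0],-1],[[0,0,1],[0,0,0],-1],[[0,0,0.95],[0,0,0],-1],[[0,0,0],[0,0,0],-1]]'; python3 -m handwheel '[[[0,0,0],[0,0,0],1],[[0,0,0],[0,0,0],1],[[0,0,0],[0,0,0],1],[[0,0,0],[0,0,0],1],[[0,0,0],[0,0,0],1],[[0,0,0],[0,0,0],1]]' 40
```

```text
t: 14.78
ee_pos: [0.6599, 0.1667, 0.0066]
eef_rot: [0.83, 0.558, -0.003, -0.001]
contact_force: [-0.3, 0.1, 0.3]
gripper_width: 1.001
t: 15.52
ee_pos: [0.6631, 0.1674, 0.0117]
eef_rot: [0.829, 0.559, 0.001, 0.001]
contact_force: [0.4, -0.8, 5.0]
gripper_width: 0.735
```

```bash
python3 -m handwheel '[[[0,0,-0.6],[0,0,0],1],[[0,0,-1],[0,0,0],1],[[0,0,-1],[0,0,0],1],[[0,0,-1],[0,0,0],1],[[0,0,-1],[0,0,0],1],[[0,0,0],[0,0,0.8],1],[[0,0,0],[0,0,0.8],1]]'; python3 - <<'E'
from h import *
plan(.453,-.279,.12,54)
E
```

```text
t: 16.4
ee_pos: [0.6622, 0.1672, 0.1497]
eef_rot: [0.891, 0.453, 0.001, 0.0]
contact_force: [-0.3, 1.0, -0.5]
gripper_width: 0.74
t 16.4 pos [0.6622 0.1672 0.1497] toolx deg 53.9 tilt 0.1 q1,q6 [0.25 2.45] F [-0.3  1.  -0.5] w 0.74
 turn total units [ 0.01 -0.01 -0.01]
 shift after turn, units [-16.13   3.1    0.99]  in present axes [-16.13   3.12   0.97]
```

```bash
python3 -m handwheel '[[[-1,0.2,0],[0,0,0],1],[[-1,0.2,0],[0,0,0],1],[[-1,0.2,0],[0,0,0],1],[[-1,0.2,0],[0,0,0],1],[[-1,0.2,0],[0,0,0],1],[[-1,0.2,0],[0,0,0],1],[[-1,0.2,0],[0,0,0],1],[[-1,0.2,0],[0,0,0],1]]';python3 -m handwheel '[[[-1,0.2,0],[0,0,0],1],[[-1,0.2,0],[0,0,0],1],[[-1,0.2,0],[0,0,0],1],[[-1,0.2,0],[0,0,0],1],[[-1,0.2,0],[0,0,0],1],[[-1,0.2,0],[0,0,0],1],[[-1,0.1,0],[0,0,0],1],[[0,0,0],[0,0,0],1]]'; python3 - <<'E'
from h import *
plan(.453,-.279,.06,54)
E
```

```text
t: 17.4
ee_pos: [0.5599, -0.0564, 0.149]
eef_rot: [0.89, 0.455, 0.0, 0.0]
contact_force: [0.0, -0.5, -0.5]
gripper_width: 0.733
t: 18.4
ee_pos: [0.4683, -0.25, 0.1489]
eef_rot: [0.891, 0.454, 0.0, 0.0]
contact_force: [-0.5, 1.4, -0.2]
gripper_width: 0.736
t 18.4 pos [ 0.4683 -0.25    0.1489] toolx deg 54.0 tilt 0.05 q1,q6 [-0.49  1.71] F [-0.5  1.4 -0.2] w 0.736
 turn total units [ 0.01  0.   -0.  ]
 shift after turn, units [-1.08  0.16  2.96]  in present axes [-1.08  0.15  2.96]
```

```bash
python3 -m handwheel '[[[-0.55,0.08,0.5],[0,0,0],1],[[-0.53,0.08,0.7],[0,0,0],1],[[0,0,0.9],[0,0,0],1],[[0,0,0.86],[0,0,0],1],[[0,0,0],[0,0,0],1]]'; python3 - <<'E'
from h import *
cal=calibration("wrist"); im=capture("wrist"); 
g=lambda x,y,d:[(x+i*.075*np.cos(np.radians(d))-j*.0425*np.sin(np.radians(d)),y+i*.075*np.sin(np.radians(d))+j*.0425*np.cos(np.radians(d)),.014) for i,j in [(1,1),(1,-1),(-1,-1),(-1,1)]]
q=proj("wrist",np.array(g(.453,-.279,53.8)),cal); cv2.polylines(im,[np.round(q).astype(int)],True,(0,255,0),1)
cv2.imwrite("pics/w7.png",im)
plan(.453,-.279,.026,54)
E
```

```text
t: 19.02
ee_pos: [0.4522, -0.2766, 0.0565]
eef_rot: [0.89, 0.456, -0.001, -0.002]
contact_force: [-1.0, 0.5, -0.7]
gripper_width: 0.737
t 19.07 pos [ 0.4532 -0.2771  0.0581] toolx deg 54.2 tilt 0.14 q1,q6 [-0.55  1.65] F [ 0.3 -0.7  0.1] w 0.74
 turn total units [-0.02  0.    0.02]
 shift after turn, units [-0.05  0.03  1.07]  in present axes [-0.05  0.03  1.07]
```

View pics/w7.png

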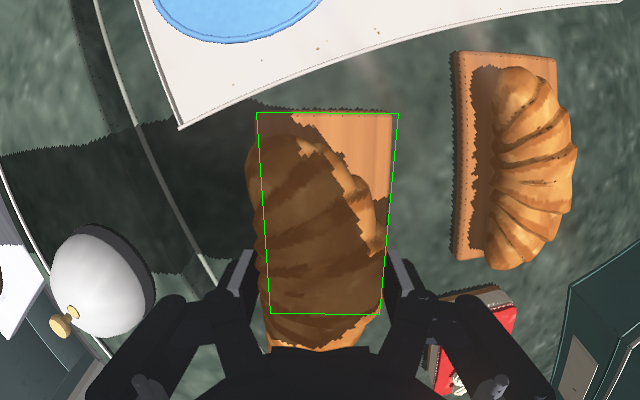

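The overlay fits to within about 2 mm. Lowering to contact.

```bash
python3 -m handwheel '[[[-0.03,-0.03,0.5],[0,0,0],1],[[-0.02,0,0.35],[0,0,0],1],[[0,0,0.18],[0,0,0],1],[[0,0,0],[0,0,0],1]]';python3 -m handwheel '[[[0,0,0.08],[0,0,0],1],[[0,0,0],[0,0,0],1]]'
```

```text
t: 19.58
ee_pos: [0.4521, -0.2783, 0.0278]
eef_rot: [0.89, 0.455, -0.0, -0.0]
contact_force: [-0.7, -0.1, -0.6]
gripper_width: 0.734
t: 19.82
ee_pos: [0.4525, -0.2785, 0.0259]
eef_rot: [0.89, 0.455, 0.0, 0.0]
contact_force: [0.2, 1.2, -1.0]
gripper_width: 0.737
```

```bash
python3 -m handwheel '[[[0,0,0.07],[0,0,0],1],[[0,0,0],[0,0,0],1]]'; python3 -m handwheel '[[[0,0,0.07],[0,0,0],1],[[0,0,0],[0,0,0],1]]'
```

```text
t: 20.08
ee_pos: [0.4526, -0.2786, 0.0256]
eef_rot: [0.89, 0.455, 0.0, 0.001]
contact_force: [-4.3, 2.2, 13.0]
gripper_width: 0.732
t: 20.32
ee_pos: [0.4526, -0.2786, 0.0255]
eef_rot: [0.89, 0.455, 0.001, 0.001]
contact_force: [-10.7, 4.5, 28.9]
gripper_width: 0.738
```

```bash
python3 -m handwheel '[[[0,0,-0.15],[0,0,0],1],[[0,0,0],[0,0,0],-0.6],[[0,0,0],[0,0,0],-1],[[0,0,0],[0,0,0],-1],[[0,0,-0.3],[0,0,0],-1],[[0,0,-0.8],[0,0,0],-1],[[0,0,-1],[0,0,0],-1],[[0,0,-1],[0,0,0],-1]]'; python3 -m handwheel '[[[0,0,-1],[0,0,0],-1],[[0,0,-1],[0,0,0],-1],[[0,0,0],[0,0,0],-1]]'; python3 - <<'E'
from h import *
cal=calibration("wrist"); im=capture("wrist"); 
cv2.imwrite("pics/w8.png",im)
plan(.488,-.449,.17,63)
for lab,z in [("croissant_a",.034),("slice_a",.034)]:
  for d in outline_of("wrist",lab): print(lab,round(d["score"],2),np.round(d["extent"]),fit("wrist",d["pixels"],z,cal))
E
```

```text
t: 21.32
ee_pos: [0.4523, -0.2784, 0.1204]
eef_rot: [0.89, 0.455, 0.0, 0.0]
contact_force: [0.2, -0.3, -0.1]
gripper_width: 0.995
t: 21.7
ee_pos: [0.4536, -0.2792, 0.1821]
eef_rot: [0.89, 0.455, 0.001, 0.002]
contact_force: [0.1, -1.1, -0.6]
gripper_width: 0.998
t 21.75 pos [ 0.4529 -0.2788  0.1804] toolx deg 54.2 tilt 0.14 q1,q6 [-0.55  1.64] F [ 0.5  0.1 -1.3] w 1.001
 turn total units [ 0.02  0.   -1.03]
 shift after turn, units [-4.53  3.62  0.35]  in present axes [-3.92  4.27  0.36]
croissant_a 0.61 [317. 178.  69. 134.] {'rect': (0.4508, -0.2783), 'size': (136, 65), 'longdeg': np.float32(55.4), 'mean': array([ 0.4502, -0.2745])}
croissant_a 0.59 [451. 137.  65. 131.] {'rect': (0.5885, -0.321), 'size': (135, 70), 'longdeg': np.float32(61.6), 'mean': array([ 0.5854, -0.3174])}
slice_a 0.8 [430. 272.  62.  88.] {'rect': (0.4904, -0.4416), 'size': (117, 76), 'longdeg': np.float32(64.9), 'mean': array([ 0.5014, -0.4215])}
slice_a 0.55 [451. 366.  29.  30.] {'rect': (0.4437, -0.6426), 'size': (69, 25), 'longdeg': np.float32(43.8), 'mean': array([ 0.445 , -0.6402])}
```

View pics/w8.png

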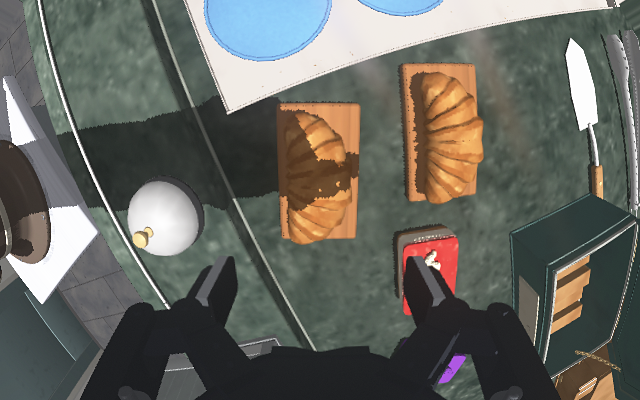

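Both croissants lie centred lengthwise on their boards, at (317,178) and (451,137). Next is the red slice at (430,275); the purple one at (455,368) stays untouched.

```bash
python3 -m handwheel '[[[0,0,0],[0,0,-1.03],-1],[[-0.9,0.72,0],[0,0,0],-1],[[-0.9,0.72,0],[0,0,0],-1],[[-0.9,0.72,0],[0,0,0],-1],[[-0.9,0.72,0],[0,0,0],-1],[[-0.9,0.72,0.3],[0,0,0],-1],[[0,0,0],[0,0,0],-1],[[0,0,0],[0,0,0],-1]]'; python3 - <<'E'
from h import *
cal=calibration("wrist"); im=capture("wrist"); 
hsv=cv2.cvtColor(im,cv2.COLOR_BGR2HSV)
plan(.488,-.449,.17,63)
for lab,z in [("slice_a",.034)]:
  for d in outline_of("wrist",lab): print(lab,round(d["score"],2),np.round(d["extent"]),fit("wrist",d["pixels"],z,cal))
for d in place_of("wrist","slice_a"): print(d["score"],d["xy"],toplane("wrist",[d["xy"]],0,cal))
m=(cv2.inRange(hsv,(0,150,110),(6,255,255))|cv2.inRange(hsv,(174,150,110),(180,255,255)))
m=cv2.morphologyEx(m,cv2.MORPH_CLOSE,np.ones((13,13)))
n,k,st,ce=cv2.connectedComponentsWithStats(m); i=1+np.argmax(st[1:,4]); print(st[i])
f=fit("wrist",k==i,.034,cal); print("red",f); f=fitrect("wrist",k==i,.106,.068,.034,(*f["rect"],f["longdeg"]),cal);print(f)
cv2.imwrite("pics/w9.png",im)
E
```

```text
t 21.9 pos [ 0.4519 -0.2781  0.1781] toolx deg 54.2 tilt 0.09 q1,q6 [-0.55  1.64] F [-0.  -0.2 -0.8] w 0.998
 turn total units [-0.01  0.   -1.03]
 shift after turn, units [-4.53  3.66  0.27]  in present axes [-3.91  4.31  0.26]
slice_a 0.86 [453. 369.  31.  33.] {'rect': (0.4441, -0.6381), 'size': (77, 33), 'longdeg': np.float32(46.6), 'mean': array([ 0.444 , -0.6357])}
slice_a 0.81 [432. 274.  61.  90.] {'rect': (0.4941, -0.4337), 'size': (102, 74), 'longdeg': np.float32(61.5), 'mean': array([ 0.505 , -0.4211])}
0.58 [425.4, 266.0] [[ 0.4882277  -0.45227002  0.        ]]
[ 406  239   56   59 1434]
red {'rect': (0.5142, -0.4393), 'size': (103, 55), 'longdeg': np.float32(104.5), 'mean': array([ 0.5103, -0.4322])}
(array([  0.5097,  -0.4417, 108.3739]), np.float64(0.349))refused, turn out of range in row 1
```

View pics/w9.png

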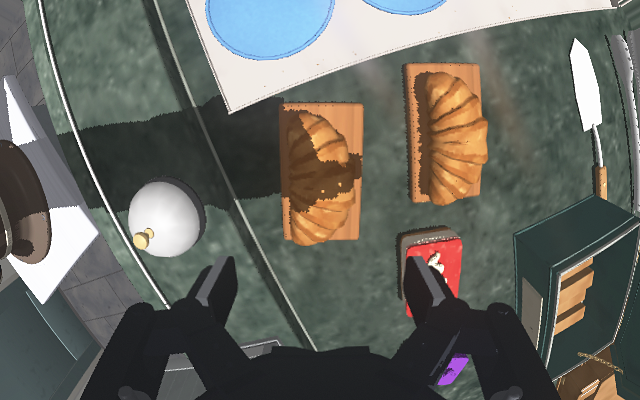

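The call was refused because 1.03 is over the limit of 1, so the view is unchanged. Resending it split over two rows.

```bash
python3 -m handwheel '[[[0,0,0],[0,0,-0.53],-1],[[0,0,0],[0,0,-0.5],-1],[[-0.9,0.72,0],[0,0,0],-1],[[-0.9,0.72,0],[0,0,0],-1],[[-0.9,0.72,0],[0,0,0],-1],[[-0.9,0.72,0],[0,0,0],-1],[[-0.7,0.7,0.3],[0,0,0],-1],[[0,0,0],[0,0,0],-1]]' && python3 - <<'E'
from h import *
cal=calibration("wrist"); im=capture("wrist"); 
hsv=cv2.cvtColor(im,cv2.COLOR_BGR2HSV)
plan(.488,-.449,.17,63)
for lab,z in [("slice_a",.034)]:
  for d in outline_of("wrist",lab): print(lab,round(d["score"],2),np.round(d["extent"]),fit("wrist",d["pixels"],z,cal))
for d in place_of("wrist","slice_a"): print(d["score"],d["xy"],toplane("wrist",[d["xy"]],0,cal))
m=(cv2.inRange(hsv,(0,150,110),(6,255,255))|cv2.inRange(hsv,(174,150,110),(180,255,255)))
m=cv2.morphologyEx(m,cv2.MORPH_CLOSE,np.ones((13,13)))
n,k,st,ce=cv2.connectedComponentsWithStats(m); i=1+np.argmax(st[1:,4]); print(st[i])
f=fit("wrist",k==i,.034,cal); print("red",f); f=fitrect("wrist",k==i,.106,.068,.034,(*f["rect"],f["longdeg"]),cal);print(f)
cv2.imwrite("pics/w10.png",im)
E
```

```text
t: 23.0
ee_pos: [0.4891, -0.4432, 0.1675]
eef_rot: [0.853, 0.522, -0.001, -0.002]
contact_force: [-0.2, 0.6, -0.0]
gripper_width: 1.0
t 23.05 pos [ 0.489  -0.4422  0.1683] toolx deg 63.0 tilt 0.18 q1,q6 [-0.74  1.31] F [-0.7  0.3  0.1] w 0.999
 turn total units [-0.02 -0.01 -0.  ]
 shift after turn, units [-0.22  0.07 -0.06]  in present axes [-0.22  0.07 -0.06]
slice_a 0.66 [330. 190.  71. 108.] {'rect': (0.4903, -0.4495), 'size': (107, 69), 'longdeg': np.float32(61.8), 'mean': array([ 0.4912, -0.4474])}
slice_a 0.58 [334. 318.  92.  64.] {'rect': (0.4225, -0.6044), 'size': (112, 91), 'longdeg': np.float32(130.6), 'mean': array([ 0.4226, -0.5966])}
0.64 [330.2, 313.6] [[ 0.4155502  -0.61017042  0.        ]]
0.6 [327.6, 183.3] [[ 0.49042304 -0.45296926  0.        ]]
[ 291  139   72  103 4241]
red {'rect': (0.4885, -0.451), 'size': (102, 66), 'longdeg': np.float32(62.3), 'mean': array([ 0.4922, -0.438 ])}
(array([ 0.4877, -0.4521, 62.0483]), np.float64(0.558))
```

View pics/w10.png

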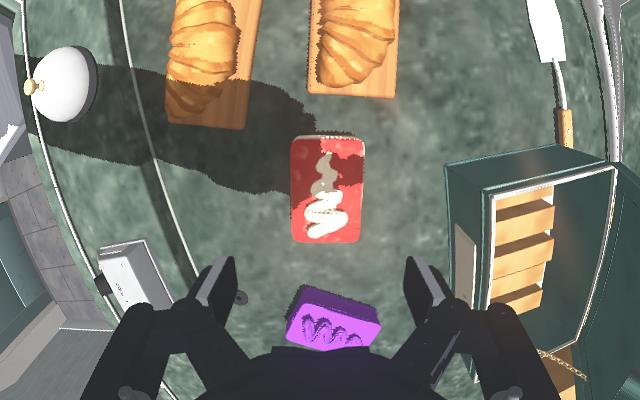

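The red slice with white cream is at (328,190), clearly distinct from the purple one at (333,318). Descending on it.

```bash
python3 - <<'E'
from h import *
plan(.489,-.450,.008,62.1)
print(toplane("wrist",[[455,250],[447,165]],.08))
E
python3 -m handwheel '[[[-0.13,0.06,0.4],[0,0,0.1],-1],[[-0.12,0.06,0.6],[0,0,0],-1],[[0,0,1],[0,0,0],-1],[[0,0,1],[0,0,0],-1],[[0,0,0],[0,0,0],-1]]'; python3 - <<'E'
from h import *
cal=calibration("wrist"); im=capture("wrist"); cv2.imwrite("pics/w11.png",im)
plan(.489,-.450,.008,62.1)
E
```

```text
t 23.15 pos [ 0.4892 -0.4414  0.1697] toolx deg 63.0 tilt 0.07 q1,q6 [-0.73  1.31] F [0.2 1.1 0.3] w 0.999
 turn total units [-0.01 -0.    0.11]
 shift after turn, units [-0.26  0.13  5.39]  in present axes [-0.26  0.13  5.39]
[[ 0.57588431 -0.53907296  0.08      ]
 [ 0.5937073  -0.45973898  0.08      ]]
t: 23.78
ee_pos: [0.4874, -0.4487, 0.0764]
eef_rot: [0.856, 0.516, -0.001, -0.003]
contact_force: [0.8, 0.7, -0.3]
gripper_width: 1.001
t 23.82 pos [ 0.4883 -0.4495  0.0785] toolx deg 62.2 tilt 0.19 q1,q6 [-0.74  1.31] F [ 0.7 -0.2  0.7] w 1.002
 turn total units [-0.02 -0.01  0.01]
 shift after turn, units [-0.    0.03  2.35]  in present axes [-0.01  0.04  2.35]
```

View pics/w11.png

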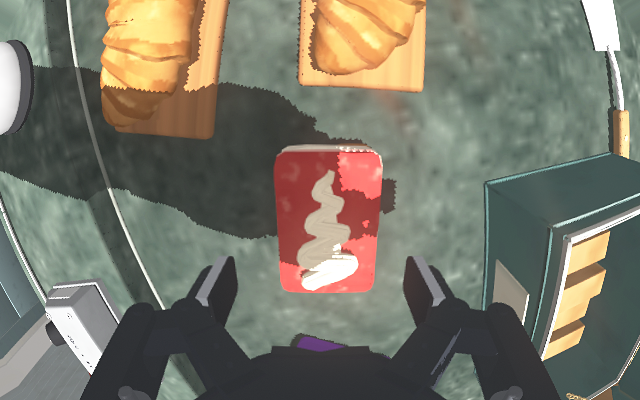

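```bash
python3 -m handwheel '[[[0,0.14,0.3],[0,0,0],-1],[[0,0,0.6],[0,0,0],-1],[[0,0,0.7],[0,0,0],-1],[[0,0,0.65],[0,0,0],-1],[[0,0,0],[0,0,0],-1]]'; python3 -m handwheel '[[[0,0,0],[0,0,0],1],[[0,0,0],[0,0,0],1],[[0,0,0],[0,0,0],1],[[0,0,0],[0,0,0],1],[[0,0,0],[0,0,0],1]]' 40
```

```text
t: 24.45
ee_pos: [0.4919, -0.4514, 0.0103]
eef_rot: [0.856, 0.516, -0.001, -0.002]
contact_force: [0.2, -0.2, -0.4]
gripper_width: 1.0
t: 25.08
ee_pos: [0.4935, -0.4528, 0.0136]
eef_rot: [0.856, 0.516, 0.0, 0.001]
contact_force: [0.6, -0.1, 5.7]
gripper_width: 0.787
```

```bash
python3 -m handwheel '[[[0,0,-0.6],[0,0,0],1],[[0,0,-1],[0,0,0],1],[[0,0,-1],[0,0,0],1],[[0,0,-1],[0,0,0],1],[[0,0,-1],[0,0,0],1],[[0,0,-0.6],[0,0,0],1]]'; python3 - <<'E'
from h import *
plan(.519,-.097,.10,70)
E
```

```text
t: 25.82
ee_pos: [0.4931, -0.4525, 0.1712]
eef_rot: [0.856, 0.516, 0.0, 0.001]
contact_force: [0.3, 0.3, -1.7]
gripper_width: 0.787
t 25.82 pos [ 0.4931 -0.4525  0.1712] toolx deg 62.2 tilt 0.11 q1,q6 [-0.74  1.31] F [ 0.3  0.3 -1.7] w 0.787
 turn total units [ 0.01  0.   -0.91]
 shift after turn, units [11.43 -3.24  2.37]  in present axes [10.88 -4.78  2.36]
```

```bash
python3 -m handwheel '[[[0,0,0],[0,0,-0.91],1],[[1,-0.28,0],[0,0,0],1],[[1,-0.28,0],[0,0,0],1],[[1,-0.28,0],[0,0,0],1],[[1,-0.28,0],[0,0,0],1],[[1,-0.28,0],[0,0,0],1],[[1,-0.28,0],[0,0,0],1],[[1,-0.28,0],[0,0,0],1]]' && python3 -m handwheel '[[[1,-0.28,0.2],[0,0,0],1],[[1,-0.28,0.4],[0,0,0],1],[[0,0,0.4],[0,0,0],1],[[0,0,0],[0,0,0],1]]'; python3 - <<'E'
from h import *
cal=calibration("wrist"); im=capture("wrist"); 
plan(.519,-.097,.06,70)
for d in outline_of("wrist","plate_0"): print(round(d["score"],2),np.round(d["extent"]),fit("wrist",d["pixels"],.012,cal))
t=np.linspace(0,6.28,60)
for c in [(.519,-.097),(.655,-.134)]:
  q=proj("wrist",np.stack([c[0]+.066*np.cos(t),c[1]+.066*np.sin(t),0*t+.012],1),cal); cv2.polylines(im,[np.round(q).astype(int)],True,(0,255,0),1)
cv2.imwrite("pics/w12.png",im)
E
```

```text
t: 26.82
ee_pos: [0.5094, -0.2338, 0.1693]
eef_rot: [0.819, 0.573, 0.0, -0.0]
contact_force: [-0.4, -0.1, -0.6]
gripper_width: 0.786
t: 27.32
ee_pos: [0.5138, -0.1729, 0.138]
eef_rot: [0.819, 0.574, -0.001, -0.001]
contact_force: [0.7, -0.8, -0.2]
gripper_width: 0.784
t 27.38 pos [ 0.5141 -0.1733  0.1386] toolx deg 69.9 tilt 0.04 q1,q6 [-0.33  1.6 ] F [0.5 0.4 0.1] w 0.785
 turn total units [-0.    0.   -0.01]
 shift after turn, units [ 2.45 -0.72  2.62]  in present axes [ 2.45 -0.72  2.62]
0.79 [299. 100. 151. 140.] {'rect': (0.5192, -0.09), 'size': (132, 118), 'longdeg': np.float32(164.4), 'mean': array([ 0.5195, -0.0925])}
0.77 [447.  98. 127. 142.] {'rect': (0.654, -0.1337), 'size': (133, 132), 'longdeg': np.float32(28.0), 'mean': array([ 0.6498, -0.132 ])}
```

View pics/w12.png

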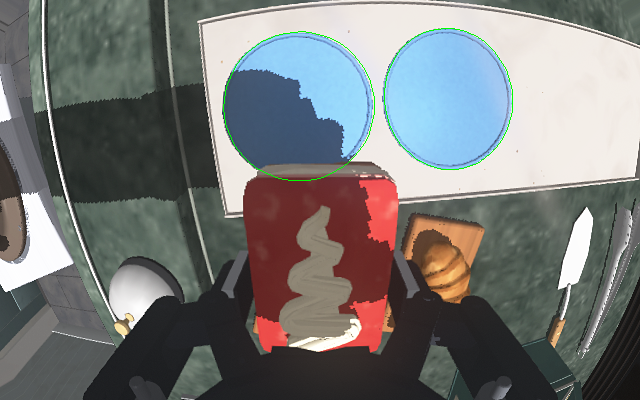

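Plate circles fit exactly. Placing the slice at (0.519, -0.097).

```bash
python3 -m handwheel '[[[0.82,-0.24,0.3],[0,0,0],1],[[0.82,-0.24,0.5],[0,0,0],1],[[0.8,-0.24,0.8],[0,0,0],1],[[0,0,0.8],[0,0,0],1],[[0,0,0.8],[0,0,0],1],[[0,0,0.3],[0,0,0],1],[[0,0,0.15],[0,0,0],1],[[0,0,0],[0,0,0],1]]'; python3 - <<'E'
from h import *
plan(.519,-.097,.0236,70)
E
```

```text
t: 28.42
ee_pos: [0.5196, -0.097, 0.0297]
eef_rot: [0.819, 0.573, 0.0, 0.0]
contact_force: [0.4, -0.5, 0.2]
gripper_width: 0.783
t 28.43 pos [ 0.5196 -0.097   0.0297] toolx deg 69.9 tilt 0.04 q1,q6 [-0.18  1.74] F [ 0.4 -0.5  0.2] w 0.783
 turn total units [ 0.01 -0.   -0.01]
 shift after turn, units [-0.01 -0.02  0.2 ]  in present axes [-0.01 -0.02  0.2 ]
```

```bash
python3 -m handwheel '[[[0,0,0.16],[0,0,0],1],[[0,0,0],[0,0,0],1]]';  python3 -m handwheel '[[[0,0,0.06],[0,0,0],1],[[0,0,0],[0,0,0],1]]'
```

```text
t: 28.68
ee_pos: [0.5192, -0.0967, 0.0243]
eef_rot: [0.819, 0.573, 0.0, 0.0]
contact_force: [0.1, 0.5, -1.3]
gripper_width: 0.781
t: 28.92
ee_pos: [0.5194, -0.0966, 0.0235]
eef_rot: [0.819, 0.573, 0.0, 0.0]
contact_force: [-2.7, 0.0, 6.7]
gripper_width: 0.786
```

```bash
python3 -m handwheel '[[[0,0,-0.04],[0,0,0],1],[[0,0,0],[0,0,0],-0.7],[[0,0,0],[0,0,0],-1],[[0,0,0],[0,0,0],-1],[[0,0,-0.3],[0,0,0],-1],[[0,0,-0.8],[0,0,0],-1],[[0,0,-1],[0,0,0],-1],[[0,0,-1],[0,0,0],-1]]'; python3 -m handwheel '[[[0,0,-1],[0,0,0],-1],[[0.4,0.6,-0.5],[0,0,0],-1],[[0.4,0.6,0],[0,0,0],-1],[[0.4,0.6,0],[0,0,0],-1],[[0.4,0.6,0],[0,0,0],-1],[[0.4,0.6,0],[0,0,0],-1],[[0,0,0],[0,0,0],-1]]'; python3 - <<'E'
from h import *
cal=calibration("wrist"); im=capture("wrist"); cv2.imwrite("pics/w13.png",im)
plan(.69,.024,.14,63)
for d in outline_of("wrist","slice_a"): print(round(d["score"],2),np.round(d["extent"]),fit("wrist",d["pixels"],.034,cal),fit("wrist",d["pixels"],.044,cal)["rect"])
E
```

```text
t: 29.92
ee_pos: [0.5192, -0.0966, 0.1182]
eef_rot: [0.819, 0.573, 0.0, 0.0]
contact_force: [-0.3, -0.4, 0.4]
gripper_width: 0.999
t: 30.8
ee_pos: [0.6252, -0.0708, 0.1616]
eef_rot: [0.819, 0.574, 0.0, 0.0]
contact_force: [-0.1, -0.4, 0.5]
gripper_width: 0.999
t 30.85 pos [ 0.6243 -0.071   0.1617] toolx deg 70.0 tilt 0.03 q1,q6 [-0.11  1.81] F [-0.7  0.1  0.2] w 1.0
 turn total units [-0.    0.    0.81]
 shift after turn, units [3.81 0.51 0.72]  in present axes [3.72 0.97 0.72]
0.9 [231. 245.  79. 104.] {'rect': (0.5169, -0.098), 'size': (119, 77), 'longdeg': np.float32(70.0), 'mean': array([ 0.5247, -0.0888])} (0.5219, -0.094)
0.67 [364.  65.  84. 123.] {'rect': (0.6954, 0.021), 'size': (103, 69), 'longdeg': np.float32(63.3), 'mean': array([0.6948, 0.0207])} (0.6938, 0.0205)
0.16 [365. 340.  43.  22.] {'rect': (0.6092, -0.2762), 'size': (61, 29), 'longdeg': np.float32(134.7), 'mean': array([ 0.6064, -0.2735])} (0.6108, -0.2656)
```

View pics/w13.png

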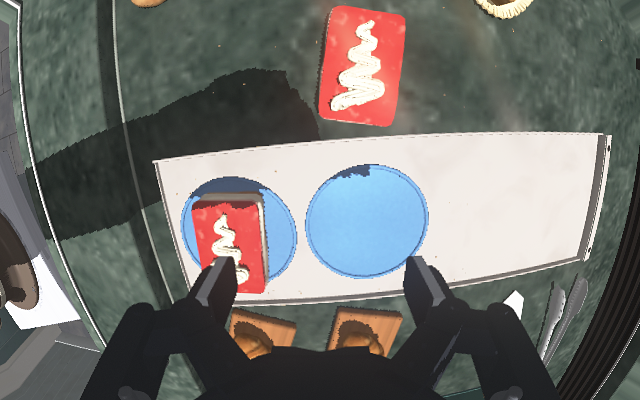

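The slice sits centred and upright on the near plate at (231,245). The last red slice is at (364,65).

```bash
python3 -m handwheel '[[[0,0,0],[0,0,0.78],-1],[[0.95,0.15,0.2],[0,0,0],-1],[[0.95,0.15,0.2],[0,0,0],-1],[[0.95,0.15,0.4],[0,0,0],-1],[[0.9,0.15,0.6],[0,0,0],-1],[[0,0,1],[0,0,0],-1],[[0,0,0.3],[0,0,0],-1],[[0,0,0],[0,0,0],-1]]'; python3 - <<'E'
from h import *
cal=calibration("wrist"); im=capture("wrist"); cv2.imwrite("pics/w14.png",im)
plan(.694,.021,.01,63.3)
for d in outline_of("wrist","slice_a"): print(round(d["score"],2),np.round(d["extent"]),fit("wrist",d["pixels"],.034,cal))
E
```

```text
t: 31.9
ee_pos: [0.6904, 0.0216, 0.0795]
eef_rot: [0.851, 0.525, -0.001, -0.001]
contact_force: [-0.2, -0.4, 0.8]
gripper_width: 1.002
t 31.95 pos [0.6911 0.0214 0.0808] toolx deg 63.3 tilt 0.01 q1,q6 [0.03 2.07] F [-0.2  0.2  0. ] w 1.0
 turn total units [-0.  0. -0.]
 shift after turn, units [0.03 0.09 2.36]  in present axes [0.03 0.09 2.36]
0.91 [332. 209. 104. 150.] {'rect': (0.6971, 0.0232), 'size': (106, 68), 'longdeg': np.float32(63.2), 'mean': array([0.6989, 0.0274])}
0.59 [215. 369.  73.  61.] {'rect': (0.4893, -0.0759), 'size': (75, 20), 'longdeg': np.float32(70.0), 'mean': array([ 0.5093, -0.0689])}
```

View pics/w14.png

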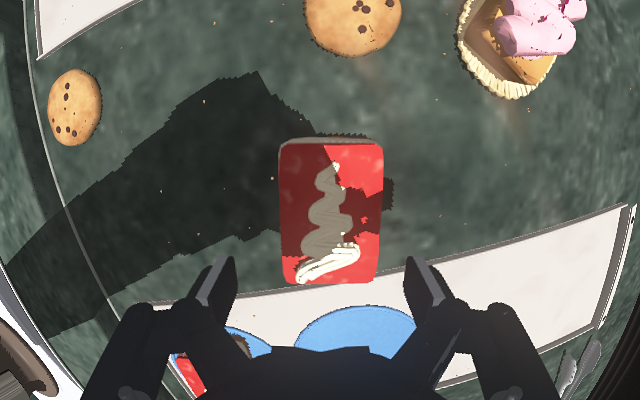

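```bash
python3 -m handwheel '[[[0.1,0.17,0.3],[0,0,0],-1],[[0,0,0.7],[0,0,0],-1],[[0,0,0.7],[0,0,0],-1],[[0,0,0.6],[0,0,0],-1],[[0,0,0],[0,0,0],-1]]'; python3 -m handwheel '[[[0,0,0],[0,0,0],1],[[0,0,0],[0,0,0],1],[[0,0,0],[0,0,0],1],[[0,0,0],[0,0,0],1],[[0,0,0],[0,0,0],1]]' 40; python3 -m handwheel '[[[0,0,-0.6],[0,0,0],1],[[0,0,-1],[0,0,0],1],[[0,0,-1],[0,0,0],1],[[0,0,-1],[0,0,0],1],[[0,0,-0.5],[0,0,0],1]]'; python3 - <<'E'
from h import *
plan(.655,-.134,.06,75)
E
```

```text
t: 32.62
ee_pos: [0.6959, 0.0215, 0.01]
eef_rot: [0.851, 0.524, -0.001, -0.001]
contact_force: [-0.6, -0.3, -0.3]
gripper_width: 1.0
t: 33.25
ee_pos: [0.6977, 0.0217, 0.013]
eef_rot: [0.851, 0.525, 0.001, 0.001]
contact_force: [-0.5, -0.3, 5.8]
gripper_width: 0.785
t: 33.88
ee_pos: [0.6975, 0.0217, 0.1374]
eef_rot: [0.851, 0.525, 0.001, 0.001]
contact_force: [0.3, -0.4, -0.5]
gripper_width: 0.783
t 33.88 pos [0.6975 0.0217 0.1374] toolx deg 63.3 tilt 0.15 q1,q6 [0.03 2.07] F [ 0.3 -0.4 -0.5] w 0.783
 turn total units [ 0.02 -0.01 -1.36]
 shift after turn, units [-5.38 -0.02  2.58]  in present axes [-5.28  1.06  2.57]
```

```bash
python3 -m handwheel '[[[0,0,0],[0,0,-0.78],1],[[-0.95,0.08,0],[0,0,0],1],[[-0.95,0.08,0],[0,0,0],1],[[-0.95,0.08,0],[0,0,0],1],[[-0.95,0.08,0],[0,0,0],1],[[-0.95,0.08,0.3],[0,0,0],1],[[0,0,0.6],[0,0,0],1],[[0,0,0],[0,0,0],1]]'; python3 - <<'E'
from h import *
plan(.655,-.134,.0235,70)
E
```

```text
t: 34.88
ee_pos: [0.658, -0.1157, 0.1053]
eef_rot: [0.819, 0.573, -0.001, -0.002]
contact_force: [0.3, 0.7, -0.5]
gripper_width: 0.785
t 34.88 pos [ 0.658  -0.1157  0.1053] toolx deg 70.0 tilt 0.24 q1,q6 [-0.17  1.75] F [ 0.3  0.7 -0.5] w 0.785
 turn total units [-0.03  0.   -0.  ]
 shift after turn, units [-0.61  0.11  2.73]  in present axes [-0.6   0.13  2.73]
```

```bash
python3 -m handwheel '[[[-0.6,0.12,0.5],[0,0,0],1],[[0,0,0.8],[0,0,0],1],[[0,0,0.8],[0,0,0],1],[[0,0,0.4],[0,0,0],1],[[0,0,0.15],[0,0,0],1],[[0,0,0.05],[0,0,0],1],[[0,0,0],[0,0,0],1]]'; python3 - <<'E'
from h import *
plan(.655,-.134,.0235,70)
E
```

```text
t: 35.75
ee_pos: [0.6571, -0.1345, 0.0275]
eef_rot: [0.819, 0.573, 0.0, 0.0]
contact_force: [-0.1, -1.2, -1.2]
gripper_width: 0.787
t 35.75 pos [ 0.6571 -0.1345  0.0275] toolx deg 70.0 tilt 0.08 q1,q6 [-0.2   1.72] F [-0.1 -1.2 -1.2] w 0.787
 turn total units [ 0.01 -0.   -0.  ]
 shift after turn, units [-0.01 -0.07  0.13]  in present axes [-0.01 -0.07  0.13]
```

```bash
python3 -m handwheel '[[[0,-0.06,0.11],[0,0,0],1],[[0,0,0],[0,0,0],1]]'; python3 -m handwheel '[[[0,0,0.06],[0,0,0],1],[[0,0,0],[0,0,0],1]]'
```

```text
t: 36.0
ee_pos: [0.6547, -0.1337, 0.0234]
eef_rot: [0.819, 0.573, -0.0, -0.0]
contact_force: [-0.3, 0.2, -0.1]
gripper_width: 0.784
t: 36.25
ee_pos: [0.6549, -0.1338, 0.0229]
eef_rot: [0.819, 0.573, 0.0, 0.0]
contact_force: [-2.7, 1.2, 5.7]
gripper_width: 0.781
```

Contact. Releasing, then lifting away clear of the view.

```bash
python3 -m handwheel '[[[0,0,-0.04],[0,0,0],1],[[0,0,0],[0,0,0],-0.7],[[0,0,0],[0,0,0],-1],[[0,0,0],[0,0,0],-1],[[0,0,-0.3],[0,0,0],-1],[[0,0,-0.8],[0,0,0],-1],[[0,0,-1],[0,0,0],-1],[[0,0,-1],[0,0,0],-1]]'; python3 -m handwheel '[[[0,0,-1],[0,0,0],-1],[[0,0,-1],[0,0,0],-1],[[0.7,-0.7,-0.5],[0,0,0],-1],[[0.7,-0.7,-0.5],[0,0,0],-1],[[0.7,-0.7,0],[0,0,0],-1],[[0.7,-0.7,0],[0,0,0],-1],[[0.7,-0.7,0],[0,0,0],-1],[[0.7,-0.7,0],[0,0,0],-1]]';python3 -m handwheel '[[[0.7,-0.7,0],[0,0,0],-1],[[0.7,-0.7,0],[0,0,0],-1],[[0.7,-0.7,0],[0,0,0],-1],[[0.7,-0.7,0],[0,0,0],-1],[[0.7,-0.7,0],[0,0,0],-1],[[0.7,-0.7,0],[0,0,0],-1],[[0,0,0],[0,0,0],-1]]'; python3 - <<'E'
from h import *
im=capture("top"); cv2.imwrite("pics/top1.png",cv2.resize(im[110:310,180:480],None,fx=2.6,fy=2.6,interpolation=cv2.INTER_CUBIC))
for lab,z in [("croissant_a",.034),("slice_a",.044),("cookie_a",.01)]:
  for d in outline_of("top",lab): print(lab,round(d["score"],2),np.round(d["extent"]),fit("top",d["pixels"],z))
E
```

```text
t: 37.25
ee_pos: [0.6549, -0.1338, 0.1174]
eef_rot: [0.819, 0.573, 0.0, 0.0]
contact_force: [1.3, 0.2, -0.2]
gripper_width: 1.0
t: 38.25
ee_pos: [0.5781, 0.0295, 0.2059]
eef_rot: [0.819, 0.574, -0.0, -0.0]
contact_force: [0.1, 0.7, 0.9]
gripper_width: 1.003
t: 39.12
ee_pos: [0.5026, 0.1911, 0.2059]
eef_rot: [0.818, 0.575, -0.0, -0.0]
contact_force: [0.1, -0.8, 0.3]
gripper_width: 1.0
croissant_a 0.84 [344. 253.  35.  31.] {'rect': (0.4569, -0.2784), 'size': (131, 64), 'longdeg': np.float32(54.5), 'mean': array([ 0.4542, -0.2767])}
croissant_a 0.69 [203. 218.  17.  17.] {'rect': (0.5346, 0.1944), 'size': (64, 62), 'longdeg': np.float32(7.4), 'mean': array([0.5347, 0.1943])}
croissant_a 0.6 [359. 215.  36.  30.] {'rect': (0.5911, -0.3191), 'size': (131, 65), 'longdeg': np.float32(60.3), 'mean': array([ 0.5884, -0.3177])}
slice_a 0.87 [293. 226.  36.  33.] {'rect': (0.5194, -0.0974), 'size': (106, 74), 'longdeg': np.float32(68.6), 'mean': array([ 0.52  , -0.0979])}
slice_a 0.68 [306. 187.  33.  32.] {'rect': (0.6545, -0.1338), 'size': (102, 69), 'longdeg': np.float32(67.6), 'mean': array([ 0.6541, -0.1336])}
slice_a 0.59 [453. 273.  36.  33.] {'rect': (0.4195, -0.6099), 'size': (111, 71), 'longdeg': np.float32(130.1), 'mean': array([ 0.4194, -0.6107])}
cookie_a 0.75 [204. 218.  21.  19.] {'rect': (0.5403, 0.2007), 'size': (68, 63), 'longdeg': np.float32(7.8), 'mean': array([0.54  , 0.2011])}
cookie_a 0.68 [360. 214.  36.  32.] {'rect': (0.5983, -0.3205), 'size': (131, 64), 'longdeg': np.float32(61.5), 'mean': array([ 0.5954, -0.3189])}
cookie_a 0.51 [231. 149.  17.  18.] {'rect': (0.7751, 0.1418), 'size': (66, 66), 'longdeg': np.float32(122.2), 'mean': array([0.7755, 0.1417])}
```

View pics/top1.png

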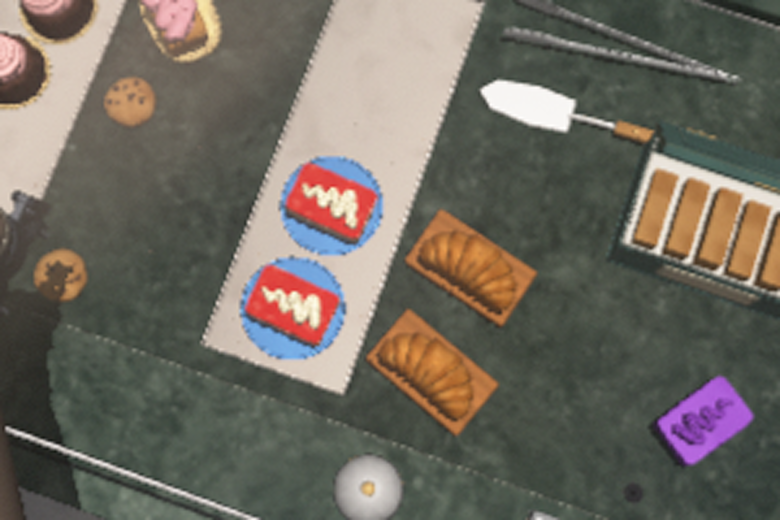

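The top view shows everything centred. Croissants are at crop (470,267) and (432,370) on the boards, and slices at (331,205) and (293,307) on the plates. The cookies and the purple look-alike have not moved.

```bash
python3 -c "
from workcell import *
print(hand_in())"
```

```text
the job is handed in; nothing more can be done
None
```

The order is plated and handed in at about 39 s of the 93 s. Each croissant lies lengthwise on its own board, and each red strawberry slice stands upright in the middle of its own blue plate. I placed the croissants first, then the slices.

- **Position:** In the last top-camera check the croissants were within about 5 mm of the board centres and about 1° of the board direction. The slices were within about 1 mm of the plate centres I had measured with the wrist camera.
- **Bystanders:** The cookies and the purple look-alike were where they started, and the gripper was open and clear of everything.
- **Force:** The highest wrist force I read was about 31 N, when setting down the second croissant.
- **Disagreements:** The top and wrist cameras differed by about 5 mm in x, so I followed the wrist camera. In the last check the croissant and cookie networks each gave one false label (one cookie was reported as a croissant, one croissant as a cookie), which the picture ruled out.
- **Refused call:** One move was refused because a turn was out of range. It caused no motion, and I sent it again corrected.

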